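# Set up a test firing on the kiln tray

### The arm

A 6-joint arm with a two-finger parallel gripper is mounted at the origin on the work surface; the furniture and walls round the work are solid. World frame = base frame: x ahead of the robot, y to its left, z up, the work surface at z = 0. Lengths are in mm, angles in rad, forces in N, time in s.
With the tool pointing down it reaches from about 400 to 925 mm from the base axis. Payload 12.5 kg.
Tool frame: the origin (TCP) lies midway between the tips of the shut fingers; the grasp point (between the pads) lies 19 mm behind it; z points along the fingers, y is the line along which they close (so a half turn about z gives the same grasp; the last joint's range is limited). The gripper opens to 95 mm and grips with 3 to 60 N. Pads are 20 mm wide; open, the fingers measure 119 mm over their backs; the gripper's body (75 mm by 180 mm) begins 59 mm behind the grasp point.
Start: joints at [-1.451, 0.491, 1.559, -0, 1.092, -0.106], TCP at [139.951, -609.147, 214.661] pointing down, gripper open.
Joint ranges: [-3.1, 3.1], [-0.84, 2.19], [0.05, 2.79], [-1.13, 4.28], [0.06, 2.93], [-2.69, 2.69]. Speed limits (rad/s): [2.22, 2.22, 2.79, 3.14, 3.14, 3.14].

### API

Orientations are given as [roll, pitch, yaw] about the fixed x, y, z axes, in that order (R = Rz(yaw) Ry(pitch) Rx(roll)).
In Python, from cell import * gives the robot as it stands. The module is installed in compiled form; this text tells all that it offers.
- The arm moves only by the tool arm_command, never from a script. Its arguments are lists of equal length, an entry for each row: "delta_pos": the shift along the world's x, y, z in units of 250 mm (1.0 is 250 mm), a list of three; "delta_rot": the turn, a rotation vector about the world's x, y, z in units of 90 degrees (1.0 is 90 degrees), a list of three; "claw": the closure, from 0 (fully open) to 1 (shut). In form: {"delta_pos": [[tx, ty, tz], ...], "delta_rot": [[wx, wy, wz], ...], "claw": [claw, ...]}. A call has exactly 5 rows; each row is the pose to reach, as a shift and turn from the pose commanded when the call began; what a row does not reach only later rows make up. A row lasts 1/12 s, in which the tool goes at most 41.7 mm and 7.16 degrees, less where a joint would pass 70% of its speed; a pose out of reach is approached as far as the arm can. A call with a number of a shift or a turn outside -1 to 1 is refused whole. A call with a gripper value outside its range is refused whole. The fingers move at their own pace and stop on an object; the grip force is fixed at half the most. Time passes only in rows, so rows that repeat a pose let the fingers close, or fill a call up. It gives the time, the measured TCP pose, the force, the opening and the grip force at its end, in the units of the state.
- state(): the state, without advancing time (a new reading comes with each control period).
- read_camera(name): name is "side" or "top" or "wrist"; returns the picture (384x512x3 uint8, red, green, blue); there is no depth.
- calibration(name): a dict with "camera_matrix" (3x3 intrinsics, pixels), "T" (4x4, takes a point from camera to world coordinates). Camera axes: x right, y down, z forward; pixel columns grow to the right and rows downward; lengths in mm; the calibration is good to about 2 mm. A picture is of the moment at which its call begins: read the wrist's pose just before it. calibration takes no time and is no camera call; for the wrist camera it gives the pose at the moment of the call.
- job_done(): hands the job in; it is judged then, once.
The state is a dict: "t": time; "joints": joint angles; "qvel": joint speeds; "tau": joint torques, N m; "eef_pos": TCP position; "tcp_rot": TCP orientation; "ft_force": force on the tool from outside, world axes, zero at the start; "moment": the same for the moment, N m; "opening": opening from 0.0 (shut) to 1.0 (fully open); "grip_force": force on a finger pad.
Only numpy, scipy, OpenCV 4.12 (cv2) and the standard library are available. Lean on these libraries where they do the work, as an engineer would, in place of code of your own. Each camera call takes 0.05 s, during which the arm holds its last target. There are 200 camera calls.

### The job

Set up the small test firing on the kiln tray: stand the three equal tall posts upright in the tray's three round pockets, one in each, and the pot upright in the middle of the tray between them, then lay the slotted kiln shelf level on all three posts, centred over the tray and with its long sides parallel to the tray's. Set everything down gently rather than dropping it. Leave the two shorter posts standing where they are.

Things in the scene. Friction and masses are not known exactly. Their poses are not given: they have to be found in the camera images.
- tray: fixed brown ceramic kiln tray, 232 mm along x, 192 mm along y; flat floor 14 mm above the table, rim 10 mm wide reaching 22 mm above it. Three round pockets in the floor, 50 mm in diameter, 5 mm deep (bottom 9 mm above the table), centred at tray (x, y) = (-62, 42), (-62, -42), (62, 0) mm. Origin: centre of its underside, on the table
- shelf: loose cream ceramic kiln shelf lying flat, 176 mm along x, 144 mm along y, 16 mm thick, 0.5 kg. Two slots go through it, each 64 mm along x, from y = 16 to 50 mm either side of centre; between them a web 32 mm wide (in y), to be gripped with the fingers in the slots. Origin: centre of its underside; same when turned by half a turn
- post_a: cream ceramic tubular kiln post (blind 16 mm bore in the top), a cylinder 34 mm in diameter and 80 mm tall, standing upright on the table, about 0.1 kg; origin at the centre of its underside, z up along it. One of the three equal tall posts, which are interchangeable.
- post_b: cream ceramic tubular kiln post (blind 16 mm bore in the top), a cylinder 34 mm in diameter and 80 mm tall, standing upright on the table, about 0.1 kg; origin at the centre of its underside, z up along it. One of the three equal tall posts, which are interchangeable.
- post_c: cream ceramic tubular kiln post (blind 16 mm bore in the top), a cylinder 34 mm in diameter and 80 mm tall, standing upright on the table, about 0.1 kg; origin at the centre of its underside, z up along it. One of the three equal tall posts, which are interchangeable.
- short_a: cream ceramic tubular kiln post (blind 16 mm bore in the top), a cylinder 34 mm in diameter and 60 mm tall, standing upright on the table, about 0.1 kg; origin at the centre of its underside, z up along it. One of the two short posts, which stay where they stand.
- short_b: cream ceramic tubular kiln post (blind 16 mm bore in the top), a cylinder 34 mm in diameter and 60 mm tall, standing upright on the table, about 0.1 kg; origin at the centre of its underside, z up along it. One of the two short posts, which stay where they stand.
- pot: small cream ceramic pot, open at the top, hollow, 62 mm wide at and near the rim, 48 mm wide at the foot, 61 mm tall, about 0.11 kg, standing upright on the table; can be taken across its outside with the fingertips 25 to 30 mm above its foot. Origin at the centre of its underside
Things that resemble listed ones, but are neither listed nor needed, are in the scene too. What is shaped like the pot but black is not meant. Leave any green look-alike of the post_c alone.

How it is judged:
By the outcome, as a careful person would: the job done as asked, in the order asked, and still so for the second after the job is handed in, with the robot touching nothing.
It also fails if it takes over 125 s, if anything falls off the work surface, if the arm or the gripper's body presses on something with over 40 N, if the wrist force passes 120 N, or if a joint passes its speed limit or range.

## Working session

There is one attempt and no reset: what is moved stays moved. The work goes in short steps, Python scripts to look and compute and a tool call to move; the robot and the scene stay as the last step left them, time stands still between calls to the robot, and variables do not carry over. Pictures are saved under pics/ and viewed, at most 16 in all, crops included, and the job is handed in when it is done.

Besides the shell and the picture viewer there is one more tool, called after ">>>" as name(argument=value, ...) on one line, values as JSON. arm_command: Moves the arm, as the interface text tells. Shifts and turns lie within -1 to 1; 1 stands for 250 mm of shift or 90 degrees of turn. Its arguments: {"type":"object","properties":{"delta_pos":{"type":"array"},"delta_rot":{"type":"array"},"claw":{"type":"array"}},"required":["delta_pos","delta_rot","claw"]}

```bash
mkdir -p pics; python3 - <<'E'
from cell import *
import cv2
s=state();print(s)
for n in("top","side"):
    im=read_camera(n);cv2.imwrite(f"pics/{n}0.png",cv2.resize(im[:,:,::-1],(800,600),interpolation=cv2.INTER_CUBIC))
    cv2.imwrite(f"pics/{n}0_raw.png",im[:,:,::-1])
    c=calibration(n);print(n,c)
print(calibration("wrist"))
E
```

```text
{'t': 0.0, 'joints': array([-1.45059938e+00,  4.91566396e-01,  1.55941939e+00,  2.29781498e-06,
        1.09171921e+00, -1.05581132e-01]), 'qvel': array([-6.61264001e-04, -1.85801299e-03, -4.16500009e-04,  2.34693044e-04,
        8.24672737e-04,  8.70467158e-05]), 'tau': array([-6.88148521e-04, -6.12652016e+01, -2.58184129e+01,  6.91295508e-02,
        4.83474950e-02, -8.56953011e-05]), 'eef_pos': array([ 139.92142704, -608.89605204,  214.06785652]), 'tcp_rot': array([-3.14048672e+00, -1.19251290e-04,  2.25776950e-01]), 'ft_force': array([ 0.19396969,  0.34329155, -0.1163956 ]), 'moment': array([-0.03567616, -0.02948732, -0.02377544]), 'grip_force': 0.0, 'opening': 1.002684301395299}
top {'camera_matrix': array([[488.15303268,   0.        , 250.95462082],
       [  0.        , 488.15303268, 185.9590098 ],
       [  0.        ,   0.        ,   1.        ]]), 'T': array([[-3.84568722e-01, -7.90122405e-01,  4.77298107e-01,
        -4.91047209e+02],
       [-9.23035043e-01,  3.23189119e-01, -2.08698592e-01,
         5.33413575e+02],
       [ 1.06398787e-02, -5.20821830e-01, -8.53599095e-
[... 461 characters left out ...]
38e+03],
       [-1.42168925e-02, -8.44264549e-01, -5.35738043e-01,
         9.15857717e+02],
       [ 0.00000000e+00,  0.00000000e+00,  0.00000000e+00,
         1.00000000e+00]])}
{'camera_matrix': array([[282.24618713,   0.        , 256.75221593],
       [  0.        , 282.24618713, 189.95517641],
       [  0.        ,   0.        ,   1.        ]]), 'T': array([[ 2.22579842e-01, -9.39060141e-01, -2.61962336e-01,
         2.14075985e+02],
       [-9.74912800e-01, -2.14890317e-01, -5.80274468e-02,
        -5.91305303e+02],
       [-1.80190704e-03,  2.68306175e-01, -9.63332004e-01,
         3.84968882e+02],
       [ 0.00000000e+00,  0.00000000e+00,  0.00000000e+00,
         1.00000000e+00]])}
```

View pics/top0.png

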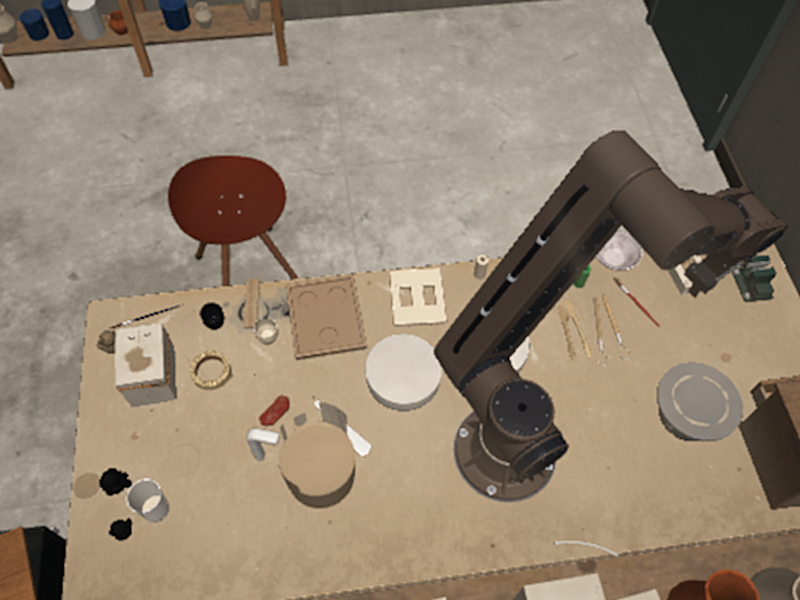

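View pics/side0.png

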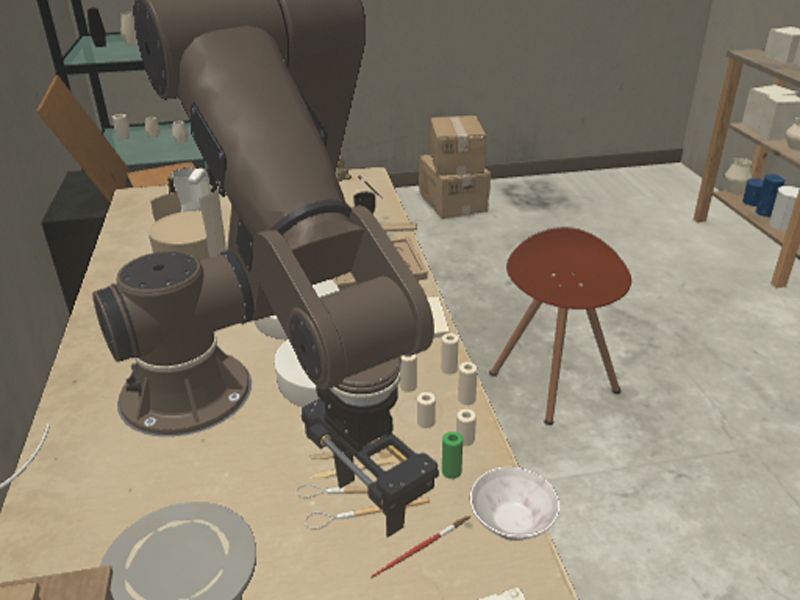

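The top view shows the tray at about (327,315), the pot at (265,330), a black look-alike at (212,315) and the shelf at (417,296), all in 800-px coordinates. The side view shows five cream posts at (408,370), (450,352), (467,382), (426,408) and (466,425), plus a green one at (452,455). Next I'll work out rough positions and enlarge the tray area.

```bash
cat > h.py <<'E'
from cell import *
import numpy as np, cv2
def ray(c,u,v):
    K,T=np.array(c["camera_matrix"]),np.array(c["T"])
    d=T[:3,:3]@np.linalg.solve(K,[u,v,1.]);return T[:3,3],d/np.linalg.norm(d)
def onz(c,u,v,z):
    o,d=ray(c,u,v);return o+d*(z-o[2])/d[2]
def proj(c,p):
    K,T=np.array(c["camera_matrix"]),np.array(c["T"])
    q=K@(T[:3,:3].T@(np.array(p,float)-T[:3,3]));return q[:2]/q[2]
def tri(rs):
    A=sum(np.eye(3)-np.outer(d,d) for o,d in rs);b=sum((np.eye(3)-np.outer(d,d))@o for o,d in rs)
    return np.linalg.solve(A,b)
def crop(im,x0,x1,y0,y1,f,name):
    cv2.imwrite(name,cv2.resize(im[y0:y1,x0:x1,::-1],None,fx=f,fy=f,interpolation=cv2.INTER_CUBIC))
E
python3 - <<'E'
from h import *
np.set_printoptions(precision=1,suppress=True)
T=calibration("top");S=calibration("side")
k=.64
for n,u,v,z in[("tray",327,315,22),("pot",265,325,61),("shelf",417,295,16)]:print(n,onz(T,u*k,v*k,z))
for n,u,v,z in[("p408",408,357,80),("p450",450,339,80),("p467",467,368,80),("p426",426,398,60),("p466",466,415,60),("green",452,438,80)]:print(n,onz(S,u*k,v*k,z),onz(S,u*k,v*k,60))
im=cv2.imread("pics/top0_raw.png")[:,:,::-1]
crop(im,140,300,160,240,5,"pics/topcrop.png")
E
```

```text
tray [523.8 283.2  22. ]
pot [535.8 451.6  61. ]
shelf [492.2  27.2  16. ]
p408 [ 394.9 -196.9   80. ] [ 406.4 -173.1   60. ]
p450 [ 494.9 -181.4   80. ] [ 508.8 -157.2   60. ]
p467 [ 478.2 -276.8   80. ] [ 491.8 -254.9   60. ]
p426 [ 381.4 -297.9   60. ] [ 381.4 -297.9   60. ]
p466 [ 423.1 -369.9   60. ] [ 423.1 -369.9   60. ]
green [ 362.2 -427.7   80. ] [ 373.  -409.4   60. ]
```

View pics/topcrop.png

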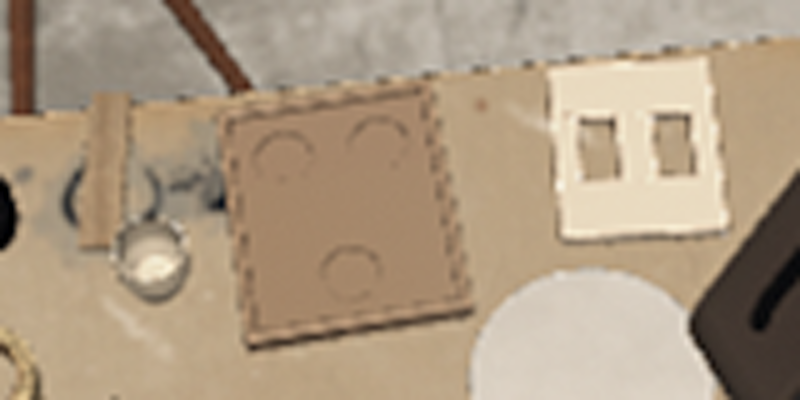

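The crop shows the tray with its three pockets at about (283,155), (378,140) and (350,270). The shelf is at (640,150), and what is probably the pot is at (150,258). I'll move the wrist camera over the posts.

>>> arm_command(delta_pos=[[0.1, 0.09, 0.06], [0.2, 0.19, 0.13], [0.31, 0.29, 0.19], [0.42, 0.38, 0.26], [0.52, 0.48, 0.32]], delta_rot=[[0, 0, -0.03], [0, 0, -0.06], [0, 0, -0.09], [0, 0, -0.12], [0, 0, -0.1437]], claw=[0, 0, 0, 0, 0])

```text
t: 0.52
eef_pos: [271.1, -488.0, 295.4]
tcp_rot: [3.142, -0.0, -0.003]
ft_force: [0.5, -0.7, 0.5]
opening: 0.998
grip_force: 0.0
```

>>> arm_command(delta_pos=[[0.1, 0.12, 0.02], [0.21, 0.24, 0.05], [0.31, 0.36, 0.07], [0.42, 0.48, 0.1], [0.52, 0.6, 0.12]], delta_rot=[[0, 0, 0], [0, 0, 0], [0, 0, 0], [0, 0, 0], [0, 0, 0]], claw=[0, 0, 0, 0, 0])

```text
t: 0.93
eef_pos: [401.0, -337.4, 325.1]
tcp_rot: [3.141, -0.0, -0.0]
ft_force: [-0.0, -0.9, 0.8]
opening: 1.0
grip_force: 0.0
```

>>> arm_command(delta_pos=[[0, 0, 0], [0, 0, 0], [0, 0, 0], [0, 0, 0], [0, 0, 0]], delta_rot=[[0, 0, 0], [0, 0, 0], [0, 0, 0], [0, 0, 0], [0, 0, 0]], claw=[0, 0, 0, 0, 0])

```text
t: 1.35
eef_pos: [399.2, -340.0, 324.3]
tcp_rot: [-3.141, 0.001, -0.002]
ft_force: [-0.2, -0.2, 0.1]
opening: 1.0
grip_force: 0.0
```

```bash
python3 - <<'E'
from h import *
import pickle
s=state();print(s["t"],s["eef_pos"],s["tcp_rot"],s["qvel"].round(4))
c=calibration("wrist");im=read_camera("wrist");pickle.dump((c,im),open("w1.pkl","wb"))
s=read_camera("side");pickle.dump((calibration("side"),s),open("s1.pkl","wb"))
crop(im,0,512,0,384,1.5625,"pics/w1.png")
print(c["T"].round(3))
E
```

```text
1.35 [ 399.17999186 -340.04939718  324.29163635] [-3.14122663e+00  5.66145997e-04 -1.65687094e-03] [ 0.0001 -0.0025 -0.0003  0.0004  0.0001  0.0017]
[[-3.00000e-03 -9.63000e-01 -2.69000e-01  4.75337e+02]
 [-1.00000e+00  3.00000e-03  2.00000e-03 -3.39362e+02]
 [-1.00000e-03  2.69000e-01 -9.63000e-01  4.95090e+02]
 [ 0.00000e+00  0.00000e+00  0.00000e+00  1.00000e+00]]
```

View pics/w1.png

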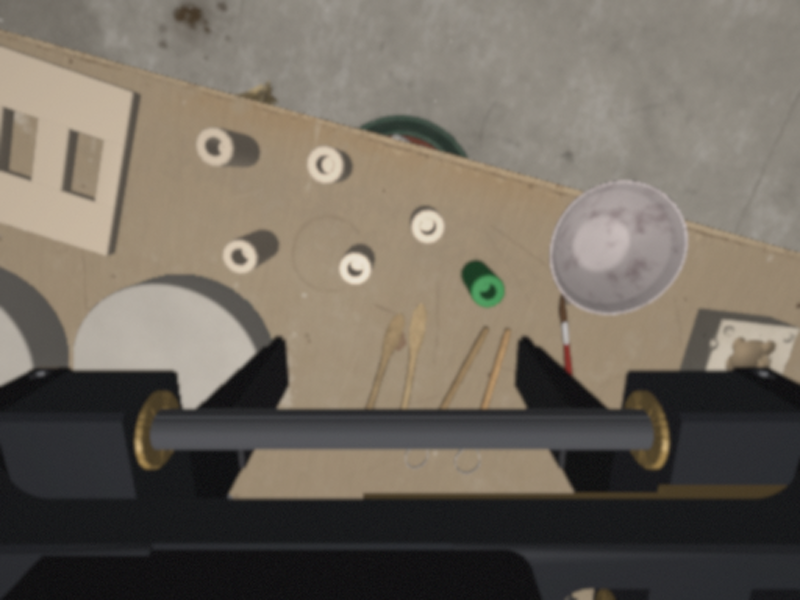

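The wrist view shows cream post tops at (215,147), (326,165), (240,257), (355,268) and (428,227), the green one at (487,290), and the shelf edge at top left. I'll combine these with the side view to get heights, and enlarge the side view.

```bash
python3 - <<'E'
from h import *
import pickle
np.set_printoptions(precision=1,suppress=True)
c,im=pickle.load(open("w1.pkl","rb"));S,si=pickle.load(open("s1.pkl","rb"))
for u,v in[(215,147),(326,165),(240,257),(355,268),(428,227)]:
    u*=.64;v*=.64
    for z in(60,80):
        p=onz(c,u,v,z);print(z,p,proj(S,p))
crop(im,110,300,70,190,4,"pics/w1c.png")
crop(si,235,335,200,290,6,"pics/s1c.png")
E
```

```text
60 [ 499.8 -164.7   60. ] [286.6 219. ]
80 [ 498.7 -172.7   80. ] [287.7 215.2]
60 [ 483.4 -267.8   60. ] [298.6 238.7]
80 [ 483.  -271.1   80. ] [299.3 234. ]
60 [ 395.5 -177.5   60. ] [258.5 230.2]
80 [ 399.2 -185.    80. ] [260.6 225.9]
60 [ 384.  -292.1   60. ] [272.5 253.3]
80 [ 388.2 -294.3   80. ] [274.2 247.8]
60 [ 424.8 -365.    60. ] [297.9 264.4]
80 [ 427.1 -363.9   80. ] [298.7 258.3]
```

View pics/s1c.png

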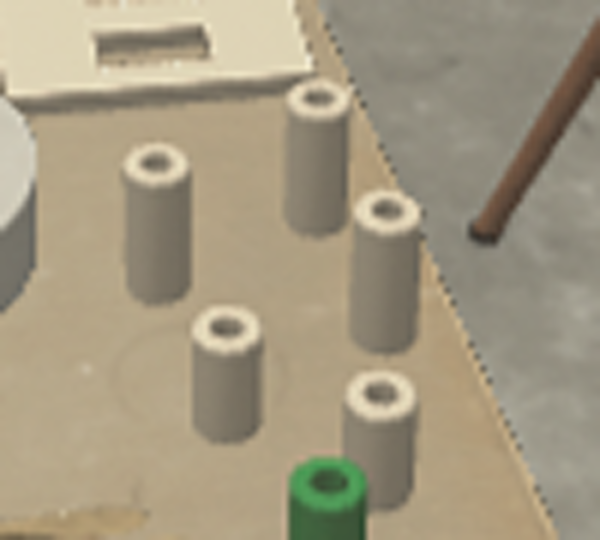

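View pics/w1c.png

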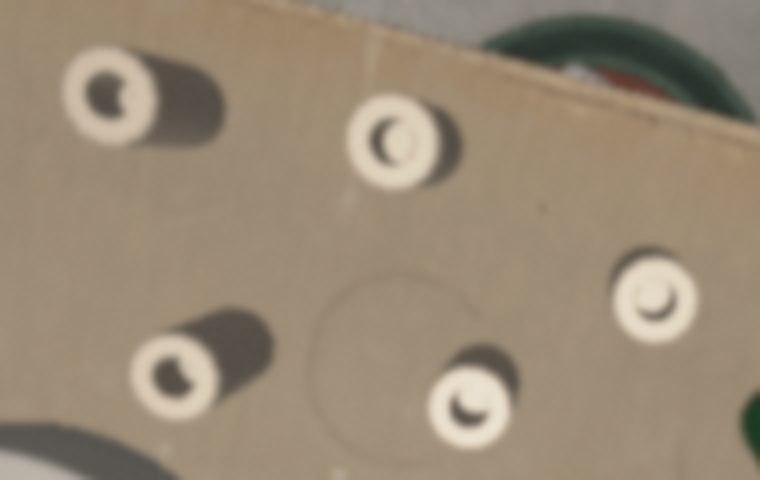

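The crops show tops at, in the side crop, (318,97), (387,210) and (156,163) for the tall posts and (227,329) and (380,393) for the short ones. In the wrist crop they are at (110,96), (394,141), (175,377), (470,407) and (655,300).

```bash
python3 - <<'E'
from h import *
import pickle
np.set_printoptions(precision=1,suppress=True)
c,im=pickle.load(open("w1.pkl","rb"));S,si=pickle.load(open("s1.pkl","rb"))
for a,b,z in[((318,97),(110,96),80),((387,210),(394,141),80),((156,163),(175,377),80),((227,329),(470,407),60),((380,393),(655,300),60)]:
    s=(np.array(a)+.5)/6-.5+[235,200];w=(np.array(b)+.5)/4-.5+[110,70]
    print(tri([ray(S,*s),ray(c,*w)]),onz(c,*w,z),onz(S,*s,z))
E
```

```text
[ 499.5 -170.6   76.2] [ 499.3 -172.1   80. ] [ 496.9 -175.2   80. ]
[ 483.7 -269.6   76.4] [ 484.  -270.4   80. ] [ 481.  -273.3   80. ]
[ 399.5 -183.4   75.9] [ 400.1 -184.7   80. ] [ 397.2 -188.5   80. ]
[ 383.6 -291.8   55.8] [ 384.2 -292.    60. ] [ 381.4 -296.4   60. ]
[ 425.4 -364.4   56.6] [ 425.8 -364.2   60. ] [ 423.3 -367.6   60. ]
```

Heights come out near 76 mm for the three tall posts and 56 mm for the two short ones, so the calibration offset is about 4 mm and the identification is clear. I'll pick the first post at (499.5,-171.5).

>>> arm_command(delta_pos=[[0.08, 0.135, 0], [0.16, 0.27, 0], [0.24, 0.405, 0], [0.32, 0.54, 0], [0.4, 0.67, 0]], delta_rot=[[0, 0, 0], [0, 0, 0], [0, 0, 0], [0, 0, 0], [0, 0, 0]], claw=[0.25, 0.25, 0.25, 0.25, 0.25])

```text
t: 1.87
eef_pos: [500.3, -170.6, 324.7]
tcp_rot: [3.142, 0.0, -0.001]
ft_force: [-0.2, -2.1, 0.1]
opening: 0.761
grip_force: 0.0
```

>>> arm_command(delta_pos=[[0, 0, -0.16], [0, 0, -0.32], [0, 0, -0.48], [0, 0, -0.64], [0, 0, -0.76]], delta_rot=[[0, 0, 0], [0, 0, 0], [0, 0, 0], [0, 0, 0], [0, 0, 0]], claw=[0.25, 0.25, 0.25, 0.25, 0.25])

```text
t: 2.28
eef_pos: [498.9, -171.7, 131.9]
tcp_rot: [-3.141, 0.002, -0.001]
ft_force: [0.3, 0.0, -0.5]
opening: 0.748
grip_force: 0.0
```

>>> arm_command(delta_pos=[[0, 0, -0.08], [0, 0, -0.16], [0, 0, -0.24], [0, 0, -0.32], [0, 0, -0.376]], delta_rot=[[0, 0, 0], [0, 0, 0], [0, 0, 0], [0, 0, 0], [0, 0, 0]], claw=[0.25, 0.25, 0.25, 0.25, 0.25])

```text
t: 2.7
eef_pos: [499.4, -172.2, 38.9]
tcp_rot: [-3.141, 0.001, -0.001]
ft_force: [0.1, 0.2, 0.7]
opening: 0.751
grip_force: 0.0
```

>>> arm_command(delta_pos=[[0, 0, 0], [0, 0, 0], [0, 0, 0], [0, 0, 0], [0, 0, 0]], delta_rot=[[0, 0, 0], [0, 0, 0], [0, 0, 0], [0, 0, 0], [0, 0, 0]], claw=[1, 1, 1, 1, 1])

```text
t: 3.12
eef_pos: [500.3, -171.9, 41.6]
tcp_rot: [3.141, -0.001, -0.0]
ft_force: [0.6, -0.4, -0.2]
opening: 0.456
grip_force: 0.0
```

>>> arm_command(delta_pos=[[0, 0, 0], [0, 0, 0], [0, 0, 0], [0, 0, 0.02], [0, 0, 0.06]], delta_rot=[[0, 0, 0], [0, 0, 0], [0, 0, 0], [0, 0, 0], [0, 0, 0]], claw=[1, 1, 1, 1, 1])

```text
t: 3.53
eef_pos: [499.4, -171.4, 55.4]
tcp_rot: [-3.141, 0.002, 0.0]
ft_force: [0.4, -0.1, -0.4]
opening: 0.352
grip_force: 30.0
```

>>> arm_command(delta_pos=[[0, 0, 0.14], [0, 0, 0.29], [0, 0, 0.45], [0, 0, 0.61], [0, 0, 0.74]], delta_rot=[[0, 0, 0], [0, 0, 0], [0, 0, 0], [0, 0, 0], [0, 0, 0]], claw=[1, 1, 1, 1, 1])

```text
t: 3.95
eef_pos: [499.7, -171.4, 244.5]
tcp_rot: [3.141, -0.002, 0.0]
ft_force: [0.4, -0.4, -1.1]
opening: 0.355
grip_force: 30.0
```

>>> arm_command(delta_pos=[[-0.04, 0.14, 0], [-0.09, 0.3, 0], [-0.14, 0.46, 0], [-0.19, 0.62, 0], [-0.24, 0.76, 0]], delta_rot=[[0, 0, 0], [0, 0, 0], [0, 0, 0], [0, 0, 0], [0, 0, 0]], claw=[1, 1, 1, 1, 1])

```text
t: 4.37
eef_pos: [438.5, 20.2, 241.4]
tcp_rot: [-3.142, -0.0, -0.0]
ft_force: [0.2, 0.6, -2.0]
opening: 0.354
grip_force: 30.0
```

>>> arm_command(delta_pos=[[0, 0, 0], [0, 0, 0], [0, 0, 0], [0, 0, 0], [0, 0, 0]], delta_rot=[[0, 0, 0], [0, 0, 0], [0, 0, 0], [0, 0, 0], [0, 0, 0]], claw=[1, 1, 1, 1, 1])

```text
t: 4.78
eef_pos: [440.2, 17.4, 240.7]
tcp_rot: [3.141, 0.0, -0.002]
ft_force: [0.6, 0.9, -2.1]
opening: 0.354
grip_force: 30.0
```

```bash
cat > snap.py <<'E'
from h import *
import pickle,sys
def snap(n):
    s=state();c=calibration("wrist");im=read_camera("wrist");pickle.dump((c,im),open(n+".pkl","wb"))
    print(n,s["t"],s["eef_pos"],s["tcp_rot"],s["opening"],s["grip_force"]);return c,im
if __name__=="__main__":snap(sys.argv[1])
E
python3 snap.py shelf1
```

```text
shelf1 4.7833 [440.24953067  17.38414082 240.66812635] [ 3.14141892e+00  1.30080825e-04 -1.55581015e-03] 0.3537148204613464 29.96733069419861
```

>>> arm_command(delta_pos=[[0, 0.14, 0], [0, 0.3, 0], [0, 0.46, 0], [0, 0.62, 0], [0, 0.76, 0]], delta_rot=[[0, 0, 0], [0, 0, 0], [0, 0, 0], [0, 0, 0], [0, 0, 0]], claw=[1, 1, 1, 1, 1])

```text
t: 5.25
eef_pos: [440.1, 209.9, 240.6]
tcp_rot: [3.142, 0.0, -0.001]
ft_force: [0.6, -0.5, -1.6]
opening: 0.355
grip_force: 30.0
```

>>> arm_command(delta_pos=[[0, 0.12, 0], [0, 0.25, 0], [0, 0.3, 0], [0, 0.3, 0], [0, 0.3, 0]], delta_rot=[[0, 0, 0], [0, 0, 0], [0, 0, 0], [0, 0, 0], [0, 0, 0]], claw=[1, 1, 1, 1, 1])

```text
t: 5.67
eef_pos: [440.0, 282.9, 240.2]
tcp_rot: [3.141, 0.001, 0.001]
ft_force: [-0.3, 0.1, -1.2]
opening: 0.356
grip_force: 30.0
```

```bash
python3 - <<'E'
from snap import *
c,im=snap("tray1")
crop(im,0,512,0,384,1.5625,"pics/tray1.png")
E
```

```text
tray1 5.6667 [440.04522428 282.88592323 240.22217639] [3.14080689e+00 8.45988083e-04 6.42625242e-04] 0.3564337351726761 29.967378079891205
```

View pics/tray1.png

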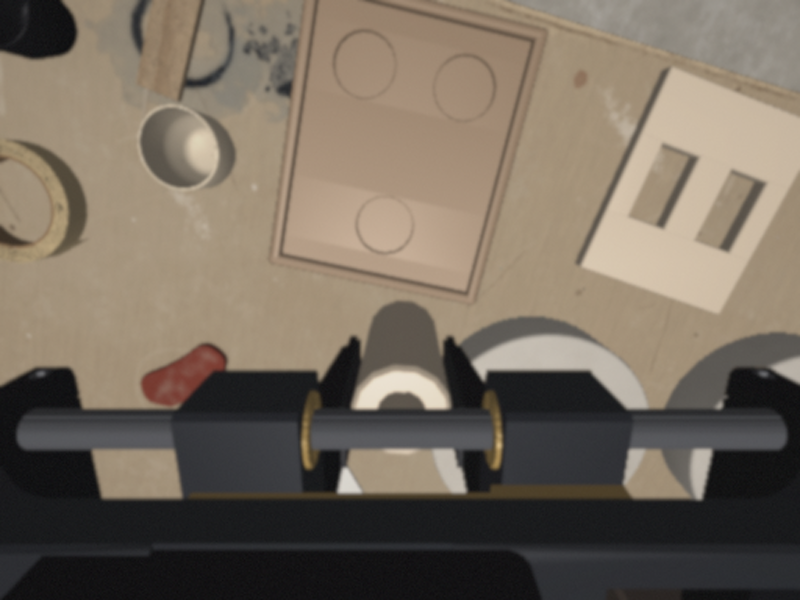

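The tray's pockets are at about (365,64), (464,87) and (385,224). The pot rim is centred at (180,147), open end up. The shelf is at right. I'll enlarge for precision.

```bash
python3 - <<'E'
from h import *
import pickle
c,im=pickle.load(open("tray1.pkl","rb"))
crop(im,80,360,0,200,2.85,"pics/tray1c.png")
c,im=pickle.load(open("shelf1.pkl","rb"))
crop(im,150,350,20,195,3.2,"pics/shelf1c.png")
E
```

```text
(no output)
```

View pics/tray1c.png

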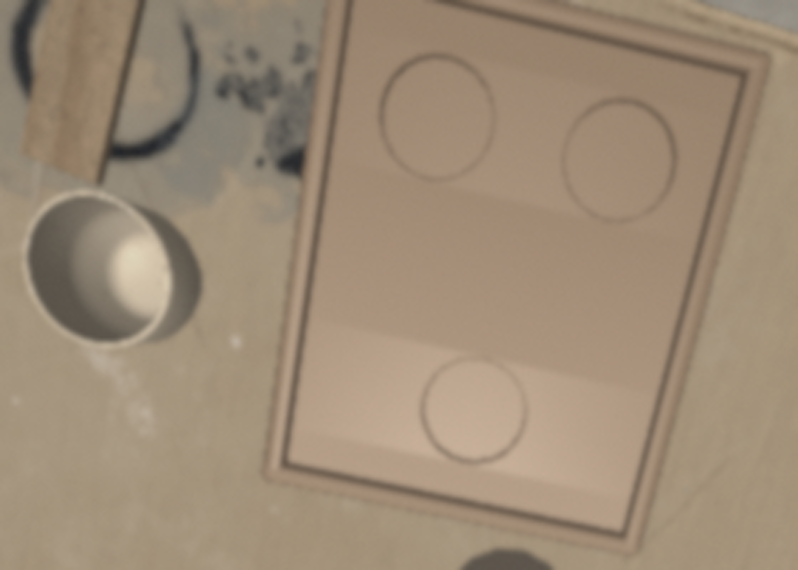

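View pics/shelf1c.png

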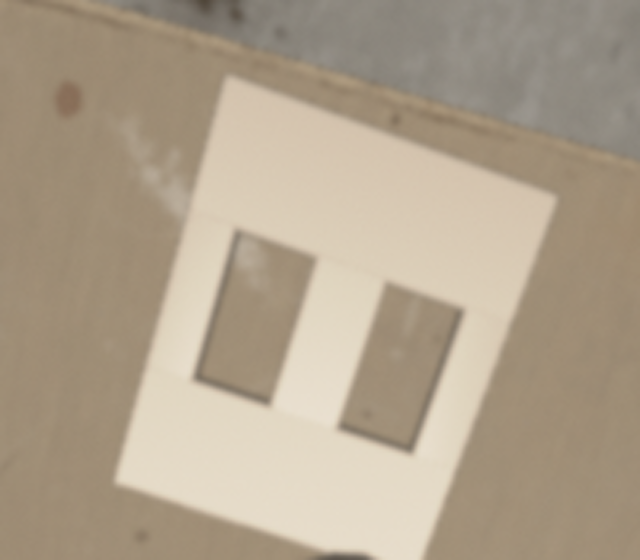

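The enlarged tray crop gives pockets at (437.5,117.5), (620.5,160) and (474,410), rim corners at (771,52), (634,553) and (266,480), and the pot rim centre at (99,268). The shelf crop gives corners at (228,75), (557,198) and (115,484), and both slots clearly. I'll fit models to these.

```bash
cat > fit.py <<'E'
from h import *
import pickle
from scipy.optimize import least_squares
np.set_printoptions(precision=2,suppress=True)
def unc(p,f,o):return (np.array(p,float)+.5)/f-.5+np.array(o)
def fit(c,pix,mod,x0):
    def res(q,full=False):
        x,y,a=q[:3];R=np.array([[np.cos(a),-np.sin(a)],[np.sin(a),np.cos(a)]])
        return np.concatenate([proj(c,[*(R@m[:2]+[x,y]),m[2]])-p for p,m in zip(pix,mod)])
    r=least_squares(res,x0,loss="soft_l1");print(r.x,np.degrees(r.x[2]),r.fun);return r.x
E
python3 - <<'E'
from fit import *
c,_=pickle.load(open("tray1.pkl","rb"));T=calibration("top")
pk=unc([(437.5,117.5),(620.5,160),(474,410),(771,52),(634,553),(266,480)],2.85,(80,0))
for p,z in zip(pk[:3],[14]*3):print(onz(c,*p,z))
# A,B at far x: tray -x side far => yaw~pi ; A is +y world
mod=np.array([(-62,-42,14),(-62,42,14),(62,0,14),(-116,96,22),(116,96,22),(116,-96,22)])
print("tray");fit(c,pk,mod,[524,283,np.pi-.2]);fit(c,pk[:3],mod[:3],[524,283,np.pi-.2])
tp=unc([(283,155),(378,140),(350,270)],5,(140,160))
print("tri",[tri([ray(c,*a),ray(T,*b)]) for a,b in zip(pk,tp)])
pot=unc((99,268),2.85,(80,0));print("pot",onz(c,*pot,61),tri([ray(c,*pot),ray(T,*unc((151,253),5,(140,160)))]))
c2,_=pickle.load(open("shelf1.pkl","rb"))
sp=unc([(228,75),(557,198),(115,484),(237,230),(316,257),(270,404),(196,380),(386,283),(464,309),(411,452),(338,428)],3.2,(150,20))
m=np.array([(88,72,16),(88,-72,16),(-88,72,16),(32,50,16),(32,16,16),(-32,16,16),(-32,50,16),(32,-16,16),(32,-50,16),(-32,-50,16),(-32,-16,16)])
print("shelf");fit(c2,sp,m,[492,27,-.3])
ts=unc([(599,117),(672,113)],5,(140,160));w=[(sp[3:7].mean(0)),(sp[7:].mean(0))]
tS=unc([(549,65),(711,60)],5,(140,160));print([tri([ray(c2,*a),ray(T,*b)]) for a,b in zip(sp[:2],tS)])
E
```

```text
[602.16 313.83  14.  ]
[584.7  231.46  14.  ]
[472.5  298.96  14.  ]
tray
[532.86 286.08   2.93] 167.97218828395972 [-0.33 -0.08 -0.48 -0.03 -0.03  0.2   1.31 -0.52  1.63  1.58 -2.07 -0.07]
[532.9  285.77   2.93] 167.8193286077006 [ 0.06 -0.18 -0.14  0.05  0.08  0.15]
tri [array([603.28, 314.81,  10.64]), array([584.8 , 232.64,  13.81]), array([472.7 , 299.93,  13.59])]
pot [535.93 451.2   61.  ] [534.9 455.1  48.5]
shelf
[494.74  24.94  -0.33] -18.774222348771254 [-0.87 -1.2   1.5  -1.   -0.81 -0.04  0.14  0.38 -0.19  0.52 -0.11  0.19
 -0.43 -0.19  0.53  0.35 -0.2   0.55  0.38  0.16  0.4   0.  ]
[array([600.9 ,  64.45,  12.48]), array([554.3 , -72.54,   7.29])]
```

The tray centre is at (532.9,285.9) with its axis at -12.1° (mod 180), with pockets A (602,314), B (585,231.5) and C (472.5,299). The shelf is at (494.7,24.9) with yaw -18.8°. Heights and sizes agree. I'll place post 1 in A.

>>> arm_command(delta_pos=[[0.13, 0.024, 0], [0.27, 0.05, 0], [0.42, 0.078, 0], [0.55, 0.103, 0], [0.649, 0.122, 0]], delta_rot=[[0, 0, 0], [0, 0, 0], [0, 0, 0], [0, 0, 0], [0, 0, 0]], claw=[1, 1, 1, 1, 1])

```text
t: 6.13
eef_pos: [605.0, 311.8, 240.4]
tcp_rot: [3.141, -0.0, -0.003]
ft_force: [0.3, -0.1, -1.5]
opening: 0.354
grip_force: 30.0
```

>>> arm_command(delta_pos=[[0, 0, -0.12], [0, 0, -0.26], [0, 0, -0.4], [0, 0, -0.53], [0, 0, -0.62]], delta_rot=[[0, 0, 0], [0, 0, 0], [0, 0, 0], [0, 0, 0], [0, 0, 0]], claw=[1, 1, 1, 1, 1])

```text
t: 6.55
eef_pos: [601.7, 311.2, 82.6]
tcp_rot: [3.14, 0.003, -0.002]
ft_force: [0.3, 0.2, -1.1]
opening: 0.35
grip_force: 30.0
```

>>> arm_command(delta_pos=[[0, 0, -0.04], [0, 0, -0.08], [0, 0, -0.11], [0, 0, -0.13], [0, 0, -0.138]], delta_rot=[[0, 0, 0], [0, 0, 0], [0, 0, 0], [0, 0, 0], [0, 0, 0]], claw=[1, 1, 1, 1, 1])

```text
t: 6.97
eef_pos: [602.5, 313.7, 51.5]
tcp_rot: [-3.141, -0.001, -0.0]
ft_force: [-1.4, -0.2, -0.7]
opening: 0.355
grip_force: 30.0
```

>>> arm_command(delta_pos=[[0, 0, -0.001], [0, 0, -0.002], [0, 0, -0.003], [0, 0, -0.004], [0, 0, -0.005]], delta_rot=[[0, 0, 0], [0, 0, 0], [0, 0, 0], [0, 0, 0], [0, 0, 0]], claw=[1, 1, 1, 1, 1])

```text
t: 7.38
eef_pos: [602.4, 314.0, 50.4]
tcp_rot: [-3.141, -0.001, 0.0]
ft_force: [-0.2, -1.1, 3.9]
opening: 0.355
grip_force: 30.0
```

>>> arm_command(delta_pos=[[0, 0, 0], [0, 0, 0], [0, 0, 0], [0, 0, 0], [0, 0, 0]], delta_rot=[[0, 0, 0], [0, 0, 0], [0, 0, 0], [0, 0, 0], [0, 0, 0]], claw=[0.25, 0.25, 0.25, 0.25, 0.25])

```text
t: 7.8
eef_pos: [602.2, 313.8, 49.9]
tcp_rot: [3.141, 0.0, 0.0]
ft_force: [0.1, -0.2, -0.3]
opening: 0.651
grip_force: 0.0
```

>>> arm_command(delta_pos=[[0, 0, 0.05], [0, 0, 0.14], [0, 0, 0.26], [0, 0, 0.38], [0, 0, 0.48]], delta_rot=[[0, 0, 0], [0, 0, 0], [0, 0, 0], [0, 0, 0], [0, 0, 0]], claw=[0.25, 0.25, 0.25, 0.25, 0.25])

```text
t: 8.22
eef_pos: [602.4, 314.0, 173.1]
tcp_rot: [-3.141, -0.002, 0.0]
ft_force: [-0.3, -0.5, -0.3]
opening: 0.751
grip_force: 0.0
```

>>> arm_command(delta_pos=[[-0.032, -0.156, 0], [-0.063, -0.312, 0], [-0.095, -0.467, 0], [-0.126, -0.623, 0], [-0.158, -0.779, 0]], delta_rot=[[0, 0, 0], [0, 0, 0], [0, 0, 0], [0, 0, 0], [0, 0, 0]], claw=[0.25, 0.25, 0.25, 0.25, 0.25])

```text
t: 8.63
eef_pos: [562.1, 117.6, 171.0]
tcp_rot: [3.142, -0.001, 0.001]
ft_force: [0.3, 0.3, -0.2]
opening: 0.75
grip_force: 0.0
```

>>> arm_command(delta_pos=[[-0.032, -0.156, 0], [-0.063, -0.312, 0], [-0.095, -0.467, 0], [-0.126, -0.623, 0], [-0.158, -0.779, 0]], delta_rot=[[0, 0, 0], [0, 0, 0], [0, 0, 0], [0, 0, 0], [0, 0, 0]], claw=[0.25, 0.25, 0.25, 0.25, 0.25])

```text
t: 9.05
eef_pos: [522.7, -77.4, 171.0]
tcp_rot: [3.141, -0.001, 0.0]
ft_force: [0.9, -0.2, 0.4]
opening: 0.751
grip_force: 0.0
```

>>> arm_command(delta_pos=[[-0.032, -0.156, 0], [-0.063, -0.312, 0], [-0.095, -0.467, 0], [-0.126, -0.623, 0], [-0.158, -0.779, 0]], delta_rot=[[0, 0, 0], [0, 0, 0], [0, 0, 0], [0, 0, 0], [0, 0, 0]], claw=[0.25, 0.25, 0.25, 0.25, 0.25])

```text
t: 9.47
eef_pos: [483.1, -272.4, 171.0]
tcp_rot: [3.141, -0.001, -0.0]
ft_force: [0.8, 0.1, 0.3]
opening: 0.751
grip_force: 0.0
```

>>> arm_command(delta_pos=[[0, 0, 0], [0, 0, -0.12], [0, 0, -0.26], [0, 0, -0.4], [0, 0, -0.517]], delta_rot=[[0, 0, 0], [0, 0, 0], [0, 0, 0], [0, 0, 0], [0, 0, 0]], claw=[0.25, 0.25, 0.25, 0.25, 0.25])

```text
t: 9.88
eef_pos: [483.5, -270.2, 39.7]
tcp_rot: [3.141, -0.0, -0.0]
ft_force: [0.3, -0.6, -0.2]
opening: 0.751
grip_force: 0.0
```

>>> arm_command(delta_pos=[[0, 0, 0], [0, 0, 0], [0, 0, 0], [0, 0, 0], [0, 0, 0]], delta_rot=[[0, 0, 0], [0, 0, 0], [0, 0, 0], [0, 0, 0], [0, 0, 0]], claw=[1, 1, 1, 1, 1])

```text
t: 10.3
eef_pos: [484.5, -270.8, 42.6]
tcp_rot: [3.14, -0.002, 0.0]
ft_force: [1.6, 0.2, -0.2]
opening: 0.459
grip_force: 0.0
```

>>> arm_command(delta_pos=[[0, 0, 0], [0, 0, 0], [0, 0, 0], [0, 0, 0], [0, 0, 0]], delta_rot=[[0, 0, 0], [0, 0, 0], [0, 0, 0], [0, 0, 0], [0, 0, 0]], claw=[1, 1, 1, 1, 1])

```text
t: 10.72
eef_pos: [484.2, -270.7, 41.8]
tcp_rot: [3.14, -0.001, 0.0]
ft_force: [-0.2, 0.3, 9.1]
opening: 0.352
grip_force: 30.0
```

>>> arm_command(delta_pos=[[0, 0, 0.03], [0, 0, 0.12], [0, 0, 0.26], [0, 0, 0.4], [0, 0, 0.517]], delta_rot=[[0, 0, 0], [0, 0, 0], [0, 0, 0], [0, 0, 0], [0, 0, 0]], claw=[1, 1, 1, 1, 1])

```text
t: 11.13
eef_pos: [483.6, -270.3, 172.6]
tcp_rot: [3.141, -0.001, 0.0]
ft_force: [0.7, 0.7, -1.2]
opening: 0.354
grip_force: 30.0
```

>>> arm_command(delta_pos=[[0.02, 0.1, 0], [0.048, 0.24, 0], [0.077, 0.38, 0], [0.106, 0.52, 0], [0.135, 0.67, 0]], delta_rot=[[0, 0, 0], [0, 0, 0], [0, 0, 0], [0, 0, 0], [0, 0, 0]], claw=[1, 1, 1, 1, 1])

```text
t: 11.55
eef_pos: [517.3, -101.5, 170.6]
tcp_rot: [3.141, -0.0, -0.001]
ft_force: [1.6, -0.7, -1.3]
opening: 0.356
grip_force: 30.0
```

>>> arm_command(delta_pos=[[0.029, 0.14, 0], [0.057, 0.28, 0], [0.085, 0.42, 0], [0.113, 0.56, 0], [0.135, 0.67, 0]], delta_rot=[[0, 0, 0], [0, 0, 0], [0, 0, 0], [0, 0, 0], [0, 0, 0]], claw=[1, 1, 1, 1, 1])

```text
t: 11.97
eef_pos: [551.1, 67.1, 170.5]
tcp_rot: [-3.142, -0.0, 0.001]
ft_force: [0.5, -0.4, -1.0]
opening: 0.357
grip_force: 30.0
```

>>> arm_command(delta_pos=[[0.029, 0.14, 0], [0.058, 0.29, 0], [0.087, 0.44, 0], [0.115, 0.57, 0], [0.134, 0.668, 0]], delta_rot=[[0, 0, 0], [0, 0, 0], [0, 0, 0], [0, 0, 0], [0, 0, 0]], claw=[1, 1, 1, 1, 1])

```text
t: 12.38
eef_pos: [584.6, 234.3, 170.4]
tcp_rot: [-3.141, -0.0, 0.001]
ft_force: [-0.2, -0.8, -1.2]
opening: 0.354
grip_force: 30.0
```

>>> arm_command(delta_pos=[[0, 0, 0], [0, 0, -0.1], [0, 0, -0.22], [0, 0, -0.34], [0, 0, -0.42]], delta_rot=[[0, 0, 0], [0, 0, 0], [0, 0, 0], [0, 0, 0], [0, 0, 0]], claw=[1, 1, 1, 1, 1])

```text
t: 12.8
eef_pos: [583.6, 231.0, 62.9]
tcp_rot: [3.141, 0.002, -0.0]
ft_force: [-0.0, 0.1, -1.4]
opening: 0.353
grip_force: 30.0
```

>>> arm_command(delta_pos=[[0, 0, -0.01], [0, 0, -0.03], [0, 0, -0.045], [0, 0, -0.052], [0, 0, -0.055]], delta_rot=[[0, 0, 0], [0, 0, 0], [0, 0, 0], [0, 0, 0], [0, 0, 0]], claw=[1, 1, 1, 1, 1])

```text
t: 13.22
eef_pos: [585.1, 231.6, 52.1]
tcp_rot: [-3.141, -0.001, -0.0]
ft_force: [-1.0, 0.4, -0.8]
opening: 0.353
grip_force: 30.0
```

>>> arm_command(delta_pos=[[0, 0, -0.001], [0, 0, -0.002], [0, 0, -0.003], [0, 0, -0.004], [0, 0, -0.005]], delta_rot=[[0, 0, 0], [0, 0, 0], [0, 0, 0], [0, 0, 0], [0, 0, 0]], claw=[1, 1, 1, 1, 1])

```text
t: 13.63
eef_pos: [585.0, 231.7, 50.9]
tcp_rot: [-3.141, -0.001, 0.0]
ft_force: [-3.0, -1.1, 10.4]
opening: 0.356
grip_force: 30.0
```

>>> arm_command(delta_pos=[[0, 0, 0], [0, 0, 0], [0, 0, 0], [0, 0, 0], [0, 0, 0]], delta_rot=[[0, 0, 0], [0, 0, 0], [0, 0, 0], [0, 0, 0], [0, 0, 0]], claw=[0.3, 0.3, 0.3, 0.3, 0.3])

```text
t: 14.05
eef_pos: [584.7, 231.6, 49.8]
tcp_rot: [3.141, 0.0, 0.0]
ft_force: [-0.8, -0.1, -0.1]
opening: 0.644
grip_force: 0.0
```

>>> arm_command(delta_pos=[[0, 0, 0.05], [0, 0, 0.14], [0, 0, 0.26], [0, 0, 0.38], [0, 0, 0.48]], delta_rot=[[0, 0, 0], [0, 0, 0], [0, 0, 0], [0, 0, 0], [0, 0, 0]], claw=[0.3, 0.3, 0.3, 0.3, 0.3])

```text
t: 14.47
eef_pos: [584.9, 231.7, 172.9]
tcp_rot: [-3.141, -0.002, 0.0]
ft_force: [-0.7, 0.3, -0.1]
opening: 0.701
grip_force: 0.0
```

>>> arm_command(delta_pos=[[-0.049, -0.11, 0], [-0.098, -0.22, 0], [-0.148, -0.332, 0], [-0.198, -0.444, 0], [-0.247, -0.554, 0]], delta_rot=[[0, 0, 0], [0, 0, 0], [0, 0, 0], [0, 0, 0], [0, 0, 0]], claw=[0.3, 0.3, 0.3, 0.3, 0.3])

```text
t: 14.88
eef_pos: [522.2, 92.0, 170.9]
tcp_rot: [3.141, -0.001, 0.0]
ft_force: [0.8, -0.4, 0.6]
opening: 0.7
grip_force: 0.0
```

>>> arm_command(delta_pos=[[-0.049, -0.11, 0], [-0.098, -0.22, 0], [-0.148, -0.332, 0], [-0.198, -0.444, 0], [-0.247, -0.554, 0]], delta_rot=[[0, 0, 0], [0, 0, 0], [0, 0, 0], [0, 0, 0], [0, 0, 0]], claw=[0.3, 0.3, 0.3, 0.3, 0.3])

```text
t: 15.3
eef_pos: [460.4, -46.6, 170.8]
tcp_rot: [3.141, -0.001, 0.0]
ft_force: [1.2, -0.4, -0.1]
opening: 0.702
grip_force: 0.0
```

>>> arm_command(delta_pos=[[-0.049, -0.11, 0], [-0.098, -0.22, 0], [-0.148, -0.332, 0], [-0.198, -0.444, 0], [-0.246, -0.555, 0]], delta_rot=[[0, 0, 0], [0, 0, 0], [0, 0, 0], [0, 0, 0], [0, 0, 0]], claw=[0.3, 0.3, 0.3, 0.3, 0.3])

```text
t: 15.72
eef_pos: [399.0, -185.4, 170.8]
tcp_rot: [3.141, -0.001, 0.0]
ft_force: [0.9, 0.5, 0.1]
opening: 0.697
grip_force: 0.0
```

```bash
python3 - <<'E'
from snap import *
c,im=snap("p3")
np.set_printoptions(precision=1,suppress=True);print(proj(c,[399.8,-184,80]))
crop(im,130,390,120,320,3,"pics/p3.png")
E
```

```text
p3 15.7167 [ 398.9523439  -185.41485894  170.82084906] [ 3.14090701e+00 -8.93483569e-04  1.91364847e-04] 0.6972264111609922 0.0
[256.4 192.3]
```

View pics/p3.png

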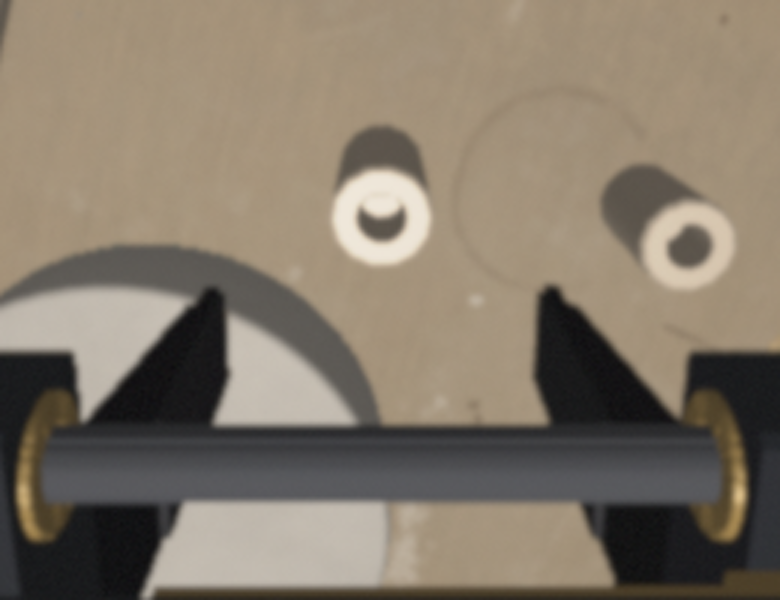

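The post top at crop (382,216) matches the prediction. The grey disc is near the left finger, so I'll check clearance there.

```bash
python3 - <<'E'
from h import *;import pickle
c,_=pickle.load(open("p3.pkl","rb"))
for y in(-149,-137):
  for x in(388,410):
    print(x,y,[(((proj(c,[x,y,z])-[130,120])*3).round()) for z in(0,20,40)])
E
```

```text
388 -149 [array([295., 191.]), array([291., 204.]), array([285., 218.])]
410 -149 [array([294., 139.]), array([289., 149.]), array([283., 160.])]
388 -137 [array([267., 191.]), array([260., 204.]), array([253., 218.])]
410 -137 [array([265., 139.]), array([258., 149.]), array([250., 160.])]
```

>>> arm_command(delta_pos=[[0, 0, -0.1], [0, 0, -0.22], [0, 0, -0.35], [0, 0, -0.46], [0, 0, -0.517]], delta_rot=[[0, 0, 0], [0, 0, 0], [0, 0, 0], [0, 0, 0], [0, 0, 0]], claw=[0.3, 0.3, 0.3, 0.3, 0.3])

```text
t: 16.18
eef_pos: [399.1, -183.9, 38.9]
tcp_rot: [-3.141, 0.002, -0.0]
ft_force: [-0.3, -0.1, -0.2]
opening: 0.699
grip_force: 0.0
```

>>> arm_command(delta_pos=[[0, 0, 0], [0, 0, 0], [0, 0, 0], [0, 0, 0], [0, 0, 0]], delta_rot=[[0, 0, 0], [0, 0, 0], [0, 0, 0], [0, 0, 0], [0, 0, 0]], claw=[1, 1, 1, 1, 1])

```text
t: 16.6
eef_pos: [400.2, -184.4, 41.8]
tcp_rot: [3.14, -0.002, 0.0]
ft_force: [0.7, -0.0, 0.1]
opening: 0.408
grip_force: 0.0
```

>>> arm_command(delta_pos=[[0, 0, 0], [0, 0, 0], [0, 0, 0], [0, 0, 0], [0, 0, 0]], delta_rot=[[0, 0, 0], [0, 0, 0], [0, 0, 0], [0, 0, 0], [0, 0, 0]], claw=[1, 1, 1, 1, 1])

```text
t: 17.02
eef_pos: [400.2, -184.4, 41.6]
tcp_rot: [3.14, -0.002, 0.0]
ft_force: [0.6, -0.4, 9.6]
opening: 0.354
grip_force: 30.0
```

>>> arm_command(delta_pos=[[0, 0, 0.03], [0, 0, 0.12], [0, 0, 0.26], [0, 0, 0.4], [0, 0, 0.517]], delta_rot=[[0, 0, 0], [0, 0, 0], [0, 0, 0], [0, 0, 0], [0, 0, 0]], claw=[1, 1, 1, 1, 1])

```text
t: 17.43
eef_pos: [399.4, -183.9, 172.5]
tcp_rot: [3.141, -0.001, 0.0]
ft_force: [1.3, -0.2, -1.2]
opening: 0.356
grip_force: 30.0
```

>>> arm_command(delta_pos=[[0.016, 0.11, 0], [0.035, 0.23, 0], [0.055, 0.37, 0], [0.076, 0.51, 0], [0.097, 0.645, 0]], delta_rot=[[0, 0, 0], [0, 0, 0], [0, 0, 0], [0, 0, 0], [0, 0, 0]], claw=[1, 1, 1, 1, 1])

```text
t: 17.85
eef_pos: [423.6, -21.3, 170.6]
tcp_rot: [3.141, -0.0, -0.0]
ft_force: [0.7, -0.6, -1.7]
opening: 0.35
grip_force: 30.0
```

>>> arm_command(delta_pos=[[0.02, 0.13, 0], [0.04, 0.26, 0], [0.06, 0.39, 0], [0.08, 0.52, 0], [0.097, 0.645, 0]], delta_rot=[[0, 0, 0], [0, 0, 0], [0, 0, 0], [0, 0, 0], [0, 0, 0]], claw=[1, 1, 1, 1, 1])

```text
t: 18.27
eef_pos: [447.9, 140.2, 170.5]
tcp_rot: [3.142, -0.0, 0.0]
ft_force: [1.4, -0.7, -1.0]
opening: 0.354
grip_force: 30.0
```

>>> arm_command(delta_pos=[[0.02, 0.14, 0], [0.041, 0.28, 0], [0.063, 0.42, 0], [0.083, 0.55, 0], [0.097, 0.643, 0]], delta_rot=[[0, 0, 0], [0, 0, 0], [0, 0, 0], [0, 0, 0], [0, 0, 0]], claw=[1, 1, 1, 1, 1])

```text
t: 18.68
eef_pos: [472.2, 301.7, 170.4]
tcp_rot: [-3.141, -0.0, 0.001]
ft_force: [-0.6, 0.3, -1.8]
opening: 0.355
grip_force: 30.0
```

>>> arm_command(delta_pos=[[0, 0, 0], [0, 0, -0.1], [0, 0, -0.22], [0, 0, -0.34], [0, 0, -0.42]], delta_rot=[[0, 0, 0], [0, 0, 0], [0, 0, 0], [0, 0, 0], [0, 0, 0]], claw=[1, 1, 1, 1, 1])

```text
t: 19.1
eef_pos: [471.4, 298.3, 63.2]
tcp_rot: [3.141, 0.002, 0.0]
ft_force: [0.2, -0.5, -0.2]
opening: 0.349
grip_force: 30.0
```

>>> arm_command(delta_pos=[[0, 0, -0.01], [0, 0, -0.03], [0, 0, -0.045], [0, 0, -0.052], [0, 0, -0.055]], delta_rot=[[0, 0, 0], [0, 0, 0], [0, 0, 0], [0, 0, 0], [0, 0, 0]], claw=[1, 1, 1, 1, 1])

```text
t: 19.52
eef_pos: [472.8, 299.2, 52.0]
tcp_rot: [-3.141, -0.001, -0.0]
ft_force: [-0.5, 0.5, -1.0]
opening: 0.352
grip_force: 30.0
```

>>> arm_command(delta_pos=[[0, 0, -0.001], [0, 0, -0.002], [0, 0, -0.003], [0, 0, -0.004], [0, 0, -0.004]], delta_rot=[[0, 0, 0], [0, 0, 0], [0, 0, 0], [0, 0, 0], [0, 0, 0]], claw=[1, 1, 1, 1, 1])

```text
t: 19.93
eef_pos: [472.7, 299.2, 50.7]
tcp_rot: [-3.141, -0.001, 0.0]
ft_force: [-1.0, -0.5, 4.8]
opening: 0.354
grip_force: 30.0
```

>>> arm_command(delta_pos=[[0, 0, 0], [0, 0, 0], [0, 0, 0], [0, 0, 0], [0, 0, 0]], delta_rot=[[0, 0, 0], [0, 0, 0], [0, 0, 0], [0, 0, 0], [0, 0, 0]], claw=[0.3, 0.3, 0.3, 0.3, 0.3])

```text
t: 20.35
eef_pos: [472.4, 299.1, 50.1]
tcp_rot: [3.141, 0.0, 0.0]
ft_force: [0.8, 0.0, 0.6]
opening: 0.648
grip_force: 0.0
```

>>> arm_command(delta_pos=[[0, 0, 0.05], [0, 0, 0.14], [0, 0, 0.26], [0, 0, 0.38], [0, 0, 0.48]], delta_rot=[[0, 0, 0], [0, 0, 0], [0, 0, 0], [0, 0, 0], [0, 0, 0]], claw=[0.3, 0.3, 0.3, 0.3, 0.3])

```text
t: 20.77
eef_pos: [472.5, 299.2, 172.0]
tcp_rot: [-3.141, -0.001, 0.0]
ft_force: [-0.6, -0.4, 0.1]
opening: 0.699
grip_force: 0.0
```

>>> arm_command(delta_pos=[[-0.01, 0.14, 0], [-0.02, 0.3, 0], [-0.03, 0.46, 0], [-0.04, 0.6, 0], [-0.044, 0.676, 0]], delta_rot=[[0, 0, -0.03], [0, 0, -0.06], [0, 0, -0.09], [0, 0, -0.12], [0, 0, -0.1344]], claw=[0.15, 0.15, 0.15, 0.15, 0.15])

```text
t: 21.18
eef_pos: [460.6, 471.4, 170.0]
tcp_rot: [-3.141, -0.0, -0.212]
ft_force: [0.2, -0.8, -0.7]
opening: 0.845
grip_force: 0.0
```

>>> arm_command(delta_pos=[[0, 0, 0], [0, 0, 0], [0, 0, 0], [0, 0, 0], [0, 0, 0]], delta_rot=[[0, 0, 0], [0, 0, 0], [0, 0, 0], [0, 0, 0], [0, 0, 0]], claw=[0.15, 0.15, 0.15, 0.15, 0.15])

```text
t: 21.6
eef_pos: [461.8, 467.1, 170.4]
tcp_rot: [3.142, -0.0, -0.212]
ft_force: [0.5, -0.1, -0.5]
opening: 0.852
grip_force: 0.0
```

```bash
python3 - <<'E'
from snap import *
c,im=snap("pot1")
np.set_printoptions(precision=1,suppress=True);print(proj(c,[535.5,452,61]))
crop(im,0,512,0,300,1.5625,"pics/pot1.png")
E
```

```text
pot1 21.6 [461.847892   467.08787434 170.4098011 ] [ 3.14150303e+00 -4.51087315e-05 -2.12054396e-01] 0.8518505942050941 0.0
[257.1 111.9]
```

View pics/pot1.png

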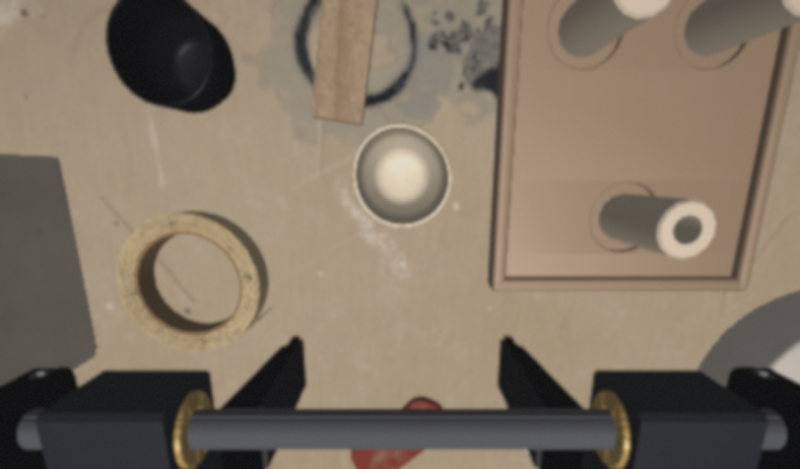

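The pot rim centre at (402,176) matches the predicted position (535.5,452). All posts seen stand centred in their pockets. I'll grasp the pot.

>>> arm_command(delta_pos=[[0.08, -0.017, 0], [0.17, -0.037, 0], [0.24, -0.052, 0], [0.296, -0.064, 0], [0.296, -0.064, 0]], delta_rot=[[0, 0, 0], [0, 0, 0], [0, 0, 0], [0, 0, 0], [0, 0, 0]], claw=[0.15, 0.15, 0.15, 0.15, 0.15])

```text
t: 22.07
eef_pos: [537.9, 450.8, 170.0]
tcp_rot: [-3.141, -0.001, -0.213]
ft_force: [-0.4, -0.4, -0.6]
opening: 0.849
grip_force: 0.0
```

>>> arm_command(delta_pos=[[0, 0, -0.1], [0, 0, -0.22], [0, 0, -0.34], [0, 0, -0.46], [0, 0, -0.54]], delta_rot=[[0, 0, 0], [0, 0, 0], [0, 0, 0], [0, 0, 0], [0, 0, 0]], claw=[0.15, 0.15, 0.15, 0.15, 0.15])

```text
t: 22.48
eef_pos: [533.9, 451.5, 32.5]
tcp_rot: [3.14, 0.002, -0.211]
ft_force: [1.2, 0.1, -0.5]
opening: 0.85
grip_force: 0.0
```

>>> arm_command(delta_pos=[[0, 0, -0.04], [0, 0, -0.07], [0, 0, -0.09], [0, 0, -0.1], [0, 0, -0.1]], delta_rot=[[0, 0, 0], [0, 0, 0], [0, 0, 0], [0, 0, 0], [0, 0, 0]], claw=[0.15, 0.15, 0.15, 0.15, 0.15])

```text
t: 22.9
eef_pos: [535.6, 452.3, 10.8]
tcp_rot: [-3.141, -0.001, -0.211]
ft_force: [-0.6, 0.5, 0.9]
opening: 0.847
grip_force: 0.0
```

>>> arm_command(delta_pos=[[0, 0, 0], [0, 0, 0], [0, 0, 0], [0, 0, 0], [0, 0, 0]], delta_rot=[[0, 0, 0], [0, 0, 0], [0, 0, 0], [0, 0, 0], [0, 0, 0]], claw=[1, 1, 1, 1, 1])

```text
t: 23.32
eef_pos: [535.6, 452.1, 10.7]
tcp_rot: [-3.141, -0.0, -0.211]
ft_force: [-0.1, -0.8, 4.1]
opening: 0.627
grip_force: 30.0
```

>>> arm_command(delta_pos=[[0, 0, 0], [0, 0, 0], [0, 0, 0], [0, 0, 0], [0, 0, 0]], delta_rot=[[0, 0, 0], [0, 0, 0], [0, 0, 0], [0, 0, 0], [0, 0, 0]], claw=[1, 1, 1, 1, 1])

```text
t: 23.73
eef_pos: [535.7, 452.1, 10.7]
tcp_rot: [-3.141, -0.0, -0.211]
ft_force: [0.3, -2.7, 5.2]
opening: 0.631
grip_force: 30.0
```

>>> arm_command(delta_pos=[[0, 0, 0.04], [0, 0, 0.16], [0, 0, 0.32], [0, 0, 0.48], [0, 0, 0.64]], delta_rot=[[0, 0, 0], [0, 0, 0], [0, 0, 0], [0, 0, 0], [0, 0, 0]], claw=[1, 1, 1, 1, 1])

```text
t: 24.15
eef_pos: [535.0, 451.9, 172.2]
tcp_rot: [3.141, 0.001, -0.211]
ft_force: [0.3, -0.3, -1.6]
opening: 0.63
grip_force: 30.0
```

>>> arm_command(delta_pos=[[-0.001, -0.1, 0], [-0.003, -0.25, 0], [-0.006, -0.41, 0], [-0.008, -0.56, 0], [-0.01, -0.664, 0]], delta_rot=[[0, 0, 0], [0, 0, 0], [0, 0, 0], [0, 0, 0], [0, 0, 0]], claw=[1, 1, 1, 1, 1])

```text
t: 24.57
eef_pos: [532.4, 283.5, 170.7]
tcp_rot: [3.141, 0.0, -0.212]
ft_force: [0.7, -0.2, -1.4]
opening: 0.633
grip_force: 30.0
```

>>> arm_command(delta_pos=[[0, 0, 0], [0, 0, 0], [0, 0, -0.08], [0, 0, -0.2], [0, 0, -0.3]], delta_rot=[[0, 0, 0], [0, 0, 0], [0, 0, 0], [0, 0, 0], [0, 0, 0]], claw=[1, 1, 1, 1, 1])

```text
t: 24.98
eef_pos: [532.9, 287.2, 94.4]
tcp_rot: [-3.141, -0.001, -0.21]
ft_force: [-0.6, -0.0, -1.4]
opening: 0.633
grip_force: 30.0
```

>>> arm_command(delta_pos=[[0, 0, -0.08], [0, 0, -0.16], [0, 0, -0.22], [0, 0, -0.26], [0, 0, -0.275]], delta_rot=[[0, 0, 0], [0, 0, 0], [0, 0, 0], [0, 0, 0], [0, 0, 0]], claw=[1, 1, 1, 1, 1])

```text
t: 25.4
eef_pos: [532.4, 286.8, 24.9]
tcp_rot: [3.141, 0.002, -0.21]
ft_force: [0.1, 0.5, -1.2]
opening: 0.634
grip_force: 30.0
```

>>> arm_command(delta_pos=[[0, 0, -0.002], [0, 0, -0.004], [0, 0, -0.006], [0, 0, -0.007], [0, 0, -0.008]], delta_rot=[[0, 0, 0], [0, 0, 0], [0, 0, 0], [0, 0, 0], [0, 0, 0]], claw=[1, 1, 1, 1, 1])

```text
t: 25.82
eef_pos: [533.2, 286.2, 25.1]
tcp_rot: [-3.141, -0.001, -0.211]
ft_force: [-0.2, 0.3, -0.2]
opening: 0.633
grip_force: 30.0
```

>>> arm_command(delta_pos=[[0, 0, -0.001], [0, 0, -0.002], [0, 0, -0.003], [0, 0, -0.004], [0, 0, -0.004]], delta_rot=[[0, 0, 0], [0, 0, 0], [0, 0, 0], [0, 0, 0], [0, 0, 0]], claw=[1, 1, 1, 1, 1])

```text
t: 26.23
eef_pos: [533.4, 286.1, 24.7]
tcp_rot: [-3.141, -0.001, -0.211]
ft_force: [-1.6, -1.6, 11.1]
opening: 0.63
grip_force: 30.0
```

>>> arm_command(delta_pos=[[0, 0, 0], [0, 0, 0], [0, 0, 0], [0, 0, 0], [0, 0, 0]], delta_rot=[[0, 0, 0], [0, 0, 0], [0, 0, 0], [0, 0, 0], [0, 0, 0]], claw=[0.15, 0.15, 0.15, 0.15, 0.15])

```text
t: 26.65
eef_pos: [532.9, 286.1, 23.3]
tcp_rot: [3.141, 0.0, -0.211]
ft_force: [0.6, 0.3, 0.1]
opening: 0.846
grip_force: 0.0
```

>>> arm_command(delta_pos=[[0, 0, 0.05], [0, 0, 0.16], [0, 0, 0.3], [0, 0, 0.46], [0, 0, 0.62]], delta_rot=[[0, 0, 0], [0, 0, 0], [0, 0, 0], [0, 0, 0], [0, 0, 0]], claw=[0.15, 0.15, 0.15, 0.15, 0.15])

```text
t: 27.07
eef_pos: [532.5, 285.9, 180.8]
tcp_rot: [3.141, 0.0, -0.211]
ft_force: [0.2, 0.4, 0.1]
opening: 0.849
grip_force: 0.0
```

>>> arm_command(delta_pos=[[-0.08, 0.017, 0.1], [-0.16, 0.034, 0.2], [-0.24, 0.051, 0.3], [-0.3, 0.064, 0.38], [-0.3, 0.064, 0.38]], delta_rot=[[0, 0, 0], [0, 0, 0], [0, 0, 0], [0, 0, 0], [0, 0, 0]], claw=[0.15, 0.15, 0.15, 0.15, 0.15])

```text
t: 27.48
eef_pos: [456.6, 303.0, 278.6]
tcp_rot: [-3.137, -0.005, -0.21]
ft_force: [-1.2, 0.3, 1.0]
opening: 0.847
grip_force: 0.0
```

>>> arm_command(delta_pos=[[0, 0, 0], [0, 0, 0], [0, 0, 0], [0, 0, 0], [0, 0, 0]], delta_rot=[[0, 0, 0], [0, 0, 0], [0, 0, 0], [0, 0, 0], [0, 0, 0]], claw=[0.15, 0.15, 0.15, 0.15, 0.15])

```text
t: 27.9
eef_pos: [458.2, 301.8, 272.4]
tcp_rot: [3.14, 0.001, -0.212]
ft_force: [0.0, 0.3, 0.7]
opening: 0.851
grip_force: 0.0
```

```bash
python3 - <<'E'
from snap import *
c,im=snap("tray2")
np.set_printoptions(precision=1,suppress=True)
for p in[(602.2,313.8,89),(584.7,231.5,89),(472.5,299,89),(532.9,285.9,75)]:print((proj(c,p)-[130,0])*3)
crop(im,130,390,0,195,3,"pics/tray2.png")
E
```

```text
tray2 27.9 [458.20425742 301.80404062 272.43340742] [ 3.14039750e+00  1.38350876e-03 -2.11619501e-01] 0.8513572050671696 0.0
[273.1 163.9]
[492.8 163.1]
[382.2 483.7]
[382.3 331.7]
```

View pics/tray2.png

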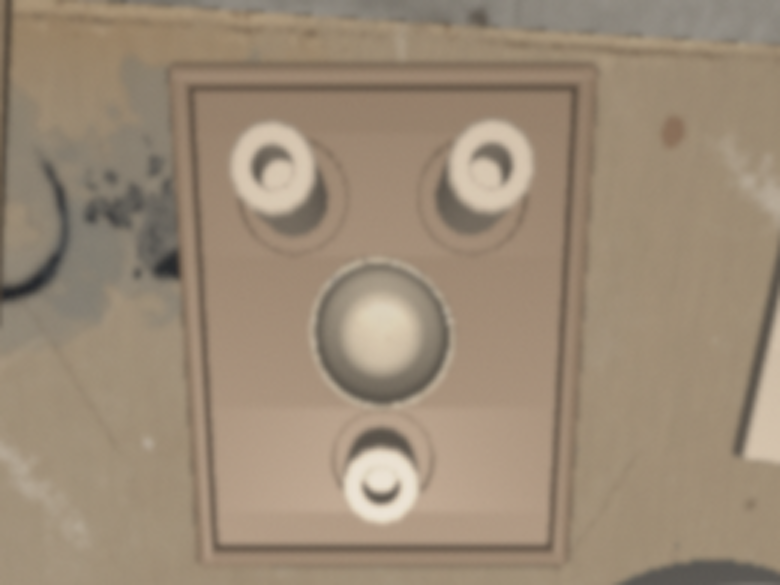

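The picture shows all three posts in their pockets with tops at (273,169), (491,167) and (382,485), and the pot at (382,332), close to the predictions. Now to the shelf, viewed with the same relative geometry.

>>> arm_command(delta_pos=[[-0.014, -0.1, 0], [-0.028, -0.2, 0], [-0.043, -0.3, 0], [-0.057, -0.4, 0], [-0.072, -0.505, 0]], delta_rot=[[0, 0, -0.02], [0, 0, -0.04], [0, 0, -0.06], [0, 0, -0.0744], [0, 0, -0.0744]], claw=[0.43, 0.43, 0.43, 0.43, 0.43])

```text
t: 28.37
eef_pos: [439.7, 174.8, 273.0]
tcp_rot: [3.141, 0.001, -0.329]
ft_force: [0.5, 0.5, -1.0]
opening: 0.588
grip_force: 0.0
```

>>> arm_command(delta_pos=[[-0.016, -0.11, 0], [-0.032, -0.22, 0], [-0.048, -0.33, 0], [-0.062, -0.43, 0], [-0.072, -0.505, 0]], delta_rot=[[0, 0, 0], [0, 0, 0], [0, 0, 0], [0, 0, 0], [0, 0, 0]], claw=[0.43, 0.43, 0.43, 0.43, 0.43])

```text
t: 28.78
eef_pos: [421.6, 47.9, 273.2]
tcp_rot: [3.141, 0.0, -0.329]
ft_force: [0.4, -0.5, 0.1]
opening: 0.568
grip_force: 0.0
```

>>> arm_command(delta_pos=[[0, 0, 0], [0, 0, 0], [0, 0, 0], [0, 0, 0], [0, 0, 0]], delta_rot=[[0, 0, 0], [0, 0, 0], [0, 0, 0], [0, 0, 0], [0, 0, 0]], claw=[0.43, 0.43, 0.43, 0.43, 0.43])

```text
t: 29.2
eef_pos: [422.0, 50.3, 273.3]
tcp_rot: [3.141, 0.0, -0.327]
ft_force: [0.2, 0.6, -0.4]
opening: 0.567
grip_force: 0.0
```

```bash
python3 - <<'E'
from snap import *
c,im=snap("shelf2")
np.set_printoptions(precision=1,suppress=True)
print((proj(c,(494.7,24.9,16))-[130,0])*3)
crop(im,130,390,0,195,3,"pics/shelf2.png")
E
```

```text
shelf2 29.2 [422.00506998  50.30110993 273.2839438 ] [ 3.14148429e+00  2.98230302e-04 -3.26730384e-01] 0.5674342757798013 0.0
[384.3 330.8]
```

View pics/shelf2.png

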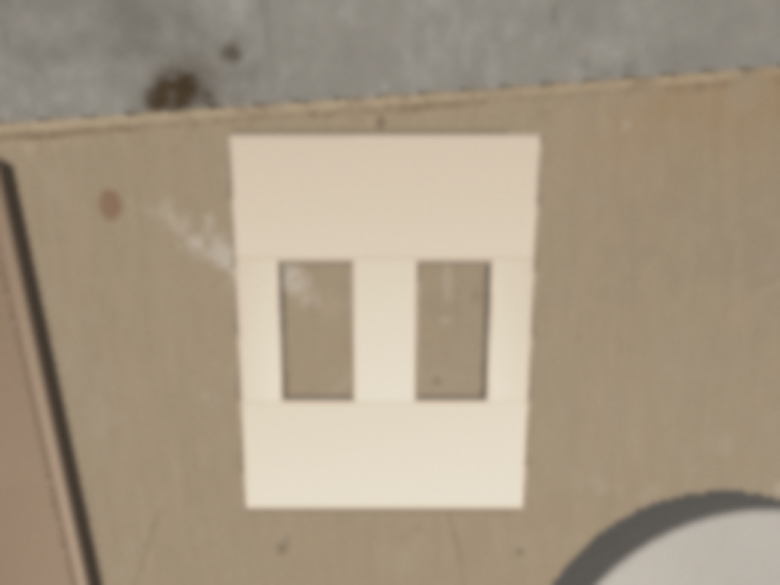

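The shelf appears square to the view, with corners at (230,136), (541,136), (523,507) and (246,507) and slots at x 280–353 and 416–491, rows 261–399. I'll fit both the shelf and the tray rim.

```bash
python3 - <<'E'
from fit import *
c,_=pickle.load(open("shelf2.pkl","rb"))
p=unc([(230,136),(541,136),(523,507),(246,507),(280,261),(353,261),(354,399),(283,399),(416,261),(491,261),(488,399),(415,399)],3,(130,0))
m=np.array([(88,72,16),(88,-72,16),(-88,-72,16),(-88,72,16),(32,50,16),(32,16,16),(-32,16,16),(-32,50,16),(32,-16,16),(32,-50,16),(-32,-50,16),(-32,-16,16)])
fit(c,p,m,[494.7,24.9,-.328])
c,_=pickle.load(open("tray2.pkl","rb"))
p=unc([(170,66),(598,66),(565,563),(203,563)],3,(130,0))
fit(c,p,np.array([(116,96,22),(116,-96,22),(-116,-96,22),(-116,96,22)]),[532.9,285.9,-.211])
E
```

```text
[494.79  25.    -0.33] -18.841240021366662 [-0.53 -1.27  0.47 -1.2   0.55  0.84 -0.41  0.76  0.07  0.27 -0.48  0.29
 -0.44 -0.13  0.41 -0.15  0.91  0.3  -0.3   0.32 -0.81 -0.1   0.7  -0.12]
[531.36 285.76  -0.21] -12.176833524406467 [-0.99 -0.69  1.03 -0.73  1.59  2.02 -1.7   2.09]
```

>>> arm_command(delta_pos=[[0.08, -0.027, 0], [0.16, -0.054, 0], [0.23, -0.077, 0], [0.291, -0.098, 0], [0.291, -0.098, 0]], delta_rot=[[0, 0, 0], [0, 0, 0], [0, 0, 0], [0, 0, 0], [0, 0, 0]], claw=[0.43, 0.43, 0.43, 0.43, 0.43])

```text
t: 29.67
eef_pos: [496.8, 24.9, 273.0]
tcp_rot: [3.141, -0.0, -0.328]
ft_force: [-0.2, 1.2, 0.2]
opening: 0.57
grip_force: 0.0
```

>>> arm_command(delta_pos=[[0, 0, -0.14], [0, 0, -0.28], [0, 0, -0.42], [0, 0, -0.57], [0, 0, -0.7]], delta_rot=[[0, 0, 0], [0, 0, 0], [0, 0, 0], [0, 0, 0], [0, 0, 0]], claw=[0.43, 0.43, 0.43, 0.43, 0.43])

```text
t: 30.08
eef_pos: [493.6, 25.8, 96.8]
tcp_rot: [3.141, 0.0, -0.327]
ft_force: [1.0, -0.0, -0.5]
opening: 0.568
grip_force: 0.0
```

>>> arm_command(delta_pos=[[0, 0, -0.09], [0, 0, -0.17], [0, 0, -0.23], [0, 0, -0.27], [0, 0, -0.29]], delta_rot=[[0, 0, 0], [0, 0, 0], [0, 0, 0], [0, 0, 0], [0, 0, 0]], claw=[0.43, 0.43, 0.43, 0.43, 0.43])

```text
t: 30.5
eef_pos: [494.0, 25.6, 24.9]
tcp_rot: [3.141, 0.002, -0.327]
ft_force: [-0.1, -0.0, 0.3]
opening: 0.566
grip_force: 0.0
```

>>> arm_command(delta_pos=[[0, 0, -0.02], [0, 0, -0.045], [0, 0, -0.065], [0, 0, -0.08], [0, 0, -0.086]], delta_rot=[[0, 0, 0], [0, 0, 0], [0, 0, 0], [0, 0, 0], [0, 0, 0]], claw=[0.43, 0.43, 0.43, 0.43, 0.43])

```text
t: 30.92
eef_pos: [494.7, 25.1, 4.2]
tcp_rot: [3.141, 0.0, -0.328]
ft_force: [0.0, -0.6, 0.2]
opening: 0.571
grip_force: 0.0
```

>>> arm_command(delta_pos=[[0, 0, 0], [0, 0, 0], [0, 0, 0], [0, 0, 0], [0, 0, 0]], delta_rot=[[0, 0, 0], [0, 0, 0], [0, 0, 0], [0, 0, 0], [0, 0, 0]], claw=[1, 1, 1, 1, 1])

```text
t: 31.33
eef_pos: [494.8, 25.0, 4.7]
tcp_rot: [3.142, -0.0, -0.328]
ft_force: [-0.8, -1.4, 2.1]
opening: 0.335
grip_force: 30.0
```

>>> arm_command(delta_pos=[[0, 0, 0], [0, 0, 0], [0, 0, 0], [0, 0, 0], [0, 0, 0]], delta_rot=[[0, 0, 0], [0, 0, 0], [0, 0, 0], [0, 0, 0], [0, 0, 0]], claw=[1, 1, 1, 1, 1])

```text
t: 31.75
eef_pos: [494.8, 25.0, 4.6]
tcp_rot: [3.141, -0.0, -0.328]
ft_force: [-0.8, -2.3, 6.1]
opening: 0.333
grip_force: 30.0
```

>>> arm_command(delta_pos=[[0, 0, 0.01], [0, 0, 0.04], [0, 0, 0.09], [0, 0, 0.15], [0, 0, 0.2]], delta_rot=[[0, 0, 0], [0, 0, 0], [0, 0, 0], [0, 0, 0], [0, 0, 0]], claw=[1, 1, 1, 1, 1])

```text
t: 32.17
eef_pos: [494.4, 25.2, 55.2]
tcp_rot: [3.141, 0.001, -0.328]
ft_force: [0.5, -0.4, -6.2]
opening: 0.333
grip_force: 30.0
```

>>> arm_command(delta_pos=[[0, 0, 0.08], [0, 0, 0.18], [0, 0, 0.28], [0, 0, 0.36], [0, 0, 0.4]], delta_rot=[[0, 0, 0], [0, 0, 0], [0, 0, 0], [0, 0, 0], [0, 0, 0]], claw=[1, 1, 1, 1, 1])

```text
t: 32.58
eef_pos: [494.9, 25.3, 156.9]
tcp_rot: [-3.141, -0.002, -0.328]
ft_force: [0.6, -0.4, -7.2]
opening: 0.333
grip_force: 30.0
```

>>> arm_command(delta_pos=[[0.007, 0.05, 0], [0.021, 0.15, 0], [0.037, 0.26, 0], [0.056, 0.39, 0], [0.0756, 0.5216, 0]], delta_rot=[[0, 0, 0.005], [0, 0, 0.012], [0, 0, 0.02], [0, 0, 0.03], [0, 0, 0.04]], claw=[1, 1, 1, 1, 1])

```text
t: 33.0
eef_pos: [513.1, 156.6, 154.6]
tcp_rot: [3.141, 0.001, -0.265]
ft_force: [1.3, -0.1, -6.2]
opening: 0.333
grip_force: 30.0
```

>>> arm_command(delta_pos=[[0.019, 0.13, 0], [0.037, 0.255, 0], [0.054, 0.37, 0], [0.068, 0.47, 0], [0.0756, 0.5216, 0]], delta_rot=[[0, 0, 0.01], [0, 0, 0.018], [0, 0, 0.026], [0, 0, 0.031], [0, 0, 0.0341]], claw=[1, 1, 1, 1, 1])

```text
t: 33.42
eef_pos: [531.9, 288.5, 154.2]
tcp_rot: [3.142, 0.001, -0.209]
ft_force: [-0.4, -0.1, -6.4]
opening: 0.334
grip_force: 30.0
```

>>> arm_command(delta_pos=[[0, 0, 0], [0, 0, 0], [0, 0, 0], [0, 0, 0], [0, 0, 0]], delta_rot=[[0, 0, 0], [0, 0, 0], [0, 0, 0], [0, 0, 0], [0, 0, 0]], claw=[1, 1, 1, 1, 1])

```text
t: 33.83
eef_pos: [532.5, 284.9, 154.5]
tcp_rot: [3.141, 0.0, -0.213]
ft_force: [0.5, -0.7, -6.2]
opening: 0.333
grip_force: 30.0
```

```bash
python3 - <<'E'
from snap import *
c,im=snap("held")
s=read_camera("side")
a=cv2.resize(im[:,:,::-1],None,fx=.78,fy=.78)
b=cv2.resize(s[60:210,170:320,::-1],(390,390))[:a.shape[0]]
cv2.imwrite("pics/held.png",np.hstack([a,b]))
E
```

```text
held 33.8333 [532.52324768 284.94663413 154.51331605] [ 3.14131412e+00  1.91858491e-04 -2.12728427e-01] 0.33296043625510446 29.998598992824554
```

View pics/held.png

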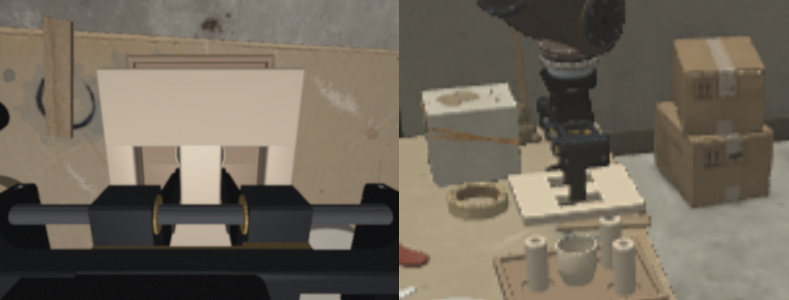

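The shelf is held level and square to the tray, with the posts and pot standing below. I'll lower it gently.

>>> arm_command(delta_pos=[[0, 0, -0.04], [0, 0, -0.1], [0, 0, -0.16], [0, 0, -0.2], [0, 0, -0.22]], delta_rot=[[0, 0, 0], [0, 0, 0], [0, 0, 0], [0, 0, 0], [0, 0, 0]], claw=[1, 1, 1, 1, 1])

```text
t: 34.35
eef_pos: [531.9, 285.5, 97.5]
tcp_rot: [3.14, 0.002, -0.212]
ft_force: [-0.7, -0.1, -6.3]
opening: 0.336
grip_force: 30.0
```

>>> arm_command(delta_pos=[[0, 0, -0.004], [0, 0, -0.008], [0, 0, -0.011], [0, 0, -0.014], [0, 0, -0.017]], delta_rot=[[0, 0, 0], [0, 0, 0], [0, 0, 0], [0, 0, 0], [0, 0, 0]], claw=[1, 1, 1, 1, 1])

```text
t: 34.77
eef_pos: [532.7, 286.0, 95.6]
tcp_rot: [-3.141, -0.001, -0.211]
ft_force: [-0.4, 0.7, -6.8]
opening: 0.332
grip_force: 30.0
```

>>> arm_command(delta_pos=[[0, 0, -0.001], [0, 0, -0.002], [0, 0, -0.003], [0, 0, -0.004], [0, 0, -0.005]], delta_rot=[[0, 0, 0], [0, 0, 0], [0, 0, 0], [0, 0, 0], [0, 0, 0]], claw=[1, 1, 1, 1, 1])

```text
t: 35.18
eef_pos: [532.5, 285.9, 93.9]
tcp_rot: [3.142, -0.0, -0.212]
ft_force: [0.3, -0.3, -5.5]
opening: 0.331
grip_force: 30.0
```

>>> arm_command(delta_pos=[[0, 0, -0.0005], [0, 0, -0.001], [0, 0, -0.0015], [0, 0, -0.002], [0, 0, -0.002]], delta_rot=[[0, 0, 0], [0, 0, 0], [0, 0, 0], [0, 0, 0], [0, 0, 0]], claw=[1, 1, 1, 1, 1])

```text
t: 35.6
eef_pos: [532.5, 285.9, 93.7]
tcp_rot: [-3.142, -0.0, -0.212]
ft_force: [-1.3, 0.0, -1.1]
opening: 0.332
grip_force: 30.0
```

Most of the load has transferred. A touch more, then release, retreat straight up and look.

>>> arm_command(delta_pos=[[0, 0, -0.0005], [0, 0, -0.001], [0, 0, -0.001], [0, 0, -0.001], [0, 0, -0.001]], delta_rot=[[0, 0, 0], [0, 0, 0], [0, 0, 0], [0, 0, 0], [0, 0, 0]], claw=[1, 1, 1, 1, 1])

```text
t: 36.02
eef_pos: [532.6, 285.9, 93.7]
tcp_rot: [-3.141, -0.0, -0.211]
ft_force: [-3.0, -1.4, 5.0]
opening: 0.334
grip_force: 30.0
```

>>> arm_command(delta_pos=[[0, 0, 0], [0, 0, 0], [0, 0, 0], [0, 0, 0], [0, 0, 0]], delta_rot=[[0, 0, 0], [0, 0, 0], [0, 0, 0], [0, 0, 0], [0, 0, 0]], claw=[0.45, 0.45, 0.45, 0.45, 0.45])

```text
t: 36.43
eef_pos: [532.6, 285.9, 93.1]
tcp_rot: [3.142, -0.0, -0.211]
ft_force: [0.4, -0.3, -0.2]
opening: 0.546
grip_force: 0.0
```

>>> arm_command(delta_pos=[[0, 0, 0], [0, 0, 0.02], [0, 0, 0.07], [0, 0, 0.15], [0, 0, 0.25]], delta_rot=[[0, 0, 0], [0, 0, 0], [0, 0, 0], [0, 0, 0], [0, 0, 0]], claw=[0.45, 0.45, 0.45, 0.45, 0.45])

```text
t: 36.85
eef_pos: [532.0, 285.7, 155.6]
tcp_rot: [3.14, 0.002, -0.212]
ft_force: [-0.1, -0.1, 0.2]
opening: 0.551
grip_force: 0.0
```

>>> arm_command(delta_pos=[[-0.08, 0.017, 0.12], [-0.16, 0.034, 0.24], [-0.24, 0.051, 0.36], [-0.3, 0.064, 0.47], [-0.3, 0.064, 0.47]], delta_rot=[[0, 0, 0], [0, 0, 0], [0, 0, 0], [0, 0, 0], [0, 0, 0]], claw=[0.45, 0.45, 0.45, 0.45, 0.45])

```text
t: 37.27
eef_pos: [456.6, 303.1, 279.0]
tcp_rot: [-3.136, -0.006, -0.21]
ft_force: [0.8, -0.1, 1.1]
opening: 0.55
grip_force: 0.0
```

>>> arm_command(delta_pos=[[0, 0, 0], [0, 0, 0], [0, 0, 0], [0, 0, 0], [0, 0, 0]], delta_rot=[[0, 0, 0], [0, 0, 0], [0, 0, 0], [0, 0, 0], [0, 0, 0]], claw=[0.45, 0.45, 0.45, 0.45, 0.45])

```text
t: 37.68
eef_pos: [457.7, 301.6, 272.1]
tcp_rot: [3.14, 0.001, -0.212]
ft_force: [0.2, -0.2, -0.6]
opening: 0.553
grip_force: 0.0
```

```bash
python3 - <<'E'
from snap import *
c,im=snap("fin")
s=read_camera("side")
a=cv2.resize(im[0:200,130:390,::-1],None,fx=2,fy=2,interpolation=cv2.INTER_CUBIC)
b=cv2.resize(s[120:230,190:260,::-1],(255,400),interpolation=cv2.INTER_CUBIC)
cv2.imwrite("pics/fin.png",np.hstack([a,b]))
E
```

```text
fin 37.6833 [457.73655605 301.62068081 272.09347598] [ 3.14034301e+00  1.41141755e-03 -2.12058676e-01] 0.5530456197611151 0.0
```

View pics/fin.png

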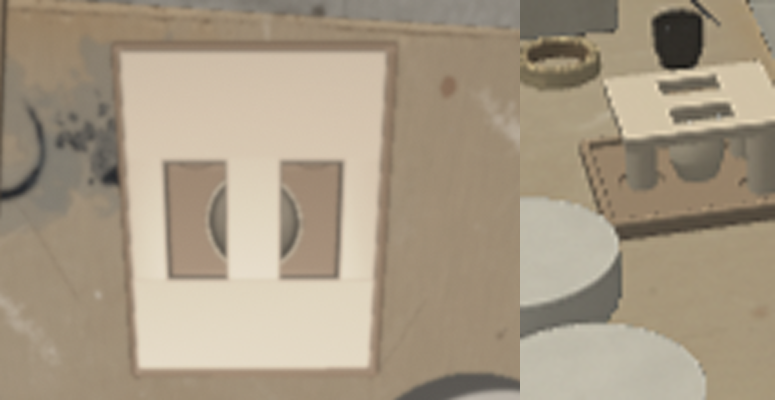

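The final picture shows the shelf level on the three posts, centred and square to the tray rim (corners (117,50), (388,50), (372,369), (137,369)), with the pot centred beneath the web. Handing in.

```bash
python3 - <<'E'
from fit import *
c,_=pickle.load(open("fin.pkl","rb"))
p=unc([(117,50),(388,50),(372,369),(137,369)],2,(130,0))
r=fit(c,p,np.array([(88,72,105),(88,-72,105),(-88,-72,105),(-88,72,105)]),[532.5,285.8,-.21])
if abs(r[0]-532.5)<5 and abs(r[1]-285.8)<5: print(job_done())
E
```

```text
[532.86 286.77  -0.21] -12.040792076907199 [ 0.51  0.16 -0.12 -0.3  -0.77 -0.15  0.23  0.23]
the job is handed in; nothing more can be done
None
```

The firing is set up and handed in at about 38 s: the three tall posts stand in the pockets, the pot is in the middle, and the shelf lies level on the posts, within about 1 mm and 0.2° of the tray's measured centre and axis.

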